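# Clamp a drilling template on a board

## Task

Hook the drilling template over the top edge of the upright board so that it sits fully down, with its long plate on the side facing the robot and its middle on the black marker line. Then take the spring clamp off its storage rail and clip it from above over the middle of the template, fully down, so that its jaws squeeze the plate and the board together and it stays there on its own. Leave the other things on the bench where they are.

Things in the scene. Friction and masses are not known exactly. Their poses are not given: they have to be found in the camera images.
- board: Plywood board standing on edge, fixed in two wooden cradles: 18 mm thick (its x), 260 mm long (its y), top edge 110 mm above the bench. Origin on the bench under the board's centre; z up; its -x face looks towards the robot. The cradles (40 mm high, reaching 49 mm either side in x, screw heads to -61 mm) stand at y = +-90 to +-120 mm.
- mark: Black marker line 6 mm wide, drawn across the board's top edge and 90 mm down both its faces. Origin at the centre of the board's top edge on the line; axes as the board's (x across the thickness, y along the board, z up).
- template: Loose aluminium drilling template, about 0.16 kg: an inverted U standing on the bench, 110 mm long (y), 62 mm high (z), 30 mm wide over its sides (x). Origin at the centre of its underside. Gap between the sides 22 mm (x = -11 to 11 mm), bridge underside at z = 58 mm. The feet at both ends flare outwards (to x = +-17 mm) as lead-in. It is gripped from above across x, at the middle.
- template_window (a point): Centre of the opening in the template's +x side, at (13, 0, 20) mm in its frame. That side is only an apron under the bridge (z = 40 to 58 mm) with two prongs at its ends (|y| = 37 to 55 mm) down to the bottom; between them the board stays bare for the clamp's other jaw.
- template_plate (a point): Centre of the template's long plate (its -x side), at (-13, 0, 31) mm in the template's frame: full length, 4 mm thick, z = 4 to 58 mm, with 8 drill bushings.
- rail: Fixed dark wooden storage rail on two feet: an upright strip 16 mm thick (x), 180 mm long (y), top edge 85 mm above the bench. Origin on the bench under its centre. The feet are 90 mm long in x, 25 mm high, at y = +-80 mm.
- clamp: Loose steel spring clamp, about 0.15 kg, 136 mm tall, 24 mm wide in x (32 mm at the pivot), clipped on the rail, jaws down, handles up. Origin on the pivot axis (its x); z up; jaws and handles at +y and -y, y across the rail. Rubber jaw pads, 22 mm wide and 14 mm high, centred 62 mm below the origin; jaw tips 69 mm below.
- clamp_grip (a point): Point midway between the clamp's two handle ends, 60 mm above its origin. The ends are rubber bars, 14 mm in diameter, 24 mm or more long in x, 64 mm apart over their outsides on the rail. Squeezing them together along y opens the jaws: at 36 mm over the ends the jaws are about 45 mm apart; about 8 N at first, 13 N fully open.
- clamp_seat (a point): Underside of the flat seat below the clamp's pivot, 14 mm below its origin: it rests on the rail's edge and stops the clamp on whatever it is pushed over.
- jaw (a joint): Opening angle (rad) of each clamp jaw from its position on the rail: 0 = jaw pads 16 mm apart, about 0.05 = clipped on template plate and board (22 mm), 0.28 = fully open (50 mm), -0.06 = shut on nothing. The two jaws move together.
- hammer: Bystander: hammer lying on the bench.
- screwdriver: Bystander: screwdriver lying on the bench.
- glue: Bystander: white glue bottle, 60 mm in diameter, 150 mm tall.
- bitcase: Bystander: red open bit case, 110 x 190 x 30 mm.
Not all that is in view belongs to the job. There is more than one size of the template; the one meant has the size given above. Leave any yellow look-alike of the clamp alone.

How it is judged (in metres and radians):
On the way, in this order (a step that is already met when the one before it is completed fails the run):
1. the template sits over the board's edge at the line, released, while the clamp is still on its rail (y of template in the frame of mark between -0.008 and 0.008 m and z of template in the frame of mark between -0.061 and -0.054 m and x of template in the frame of mark between -0.006 and 0.006 m and angle between the z axis of template and the z axis of board, either way round below 0.1 rad and angle between the y axis of template and the y axis of board, either way round below 0.1 rad and angle between template's own z axis and vertical below 0.1 rad and x of template_plate in the frame of mark below -0.006 m and contact force between the fingers and template below 0.05 N and contact force between clamp and rail above 0.3 N), for 0.3 s.
2. the clamp is opened and off its rail (contact force between clamp and rail below 0.05 N and value of joint jaw above 0.09 rad and distance between clamp and rail above 0.15 m), for 0.1 s.
At the end, for the whole second after the job is handed in: Template fully down on the board (3 mm, 0.1 rad), plate on the robot side, middle within 8 mm of the line. Clamp upright and square (0.2 rad), within 25 mm of the middle, seat within 10 mm of the template top, jaws pressing template and board (over 2.5 N each). All at rest (y of template in the frame of mark between -0.008 and 0.008 m and z of template in the frame of mark between -0.061 and -0.054 m and x of template in the frame of mark between -0.006 and 0.006 m and angle between the z axis of template and the z axis of board, either way round below 0.1 rad and angle between the y axis of template and the y axis of board, either way round below 0.1 rad and angle between template's own z axis and vertical below 0.1 rad and x of template_plate in the frame of mark below -0.006 m and y of clamp in the frame of template between -0.025 and 0.025 m and z of clamp in the frame of mark between 0.012 and 0.028 m and angle between the x axis of clamp and the y axis of board, either way round below 0.2 rad and angle between clamp's own z axis and vertical below 0.2 rad and contact force between clamp and template above 2.5 N and contact force between clamp and board above 2.5 N and linear speed of each of clamp, template below 0.02 m/s); the robot touches nothing.
It fails at once if a bystander is moved by more than 30 mm (distance of any of hammer, screwdriver, glue, bitcase from where it was at the start of the episode above 0.03 m).
It also fails if it takes over 62 s, if anything falls off the work surface, if the arm or the gripper's body presses on something with over 40 N, if the wrist force passes 120 N, or if a joint passes its speed limit or range.

## Robot

A 6-joint arm with a two-finger parallel gripper is mounted at the origin on the work surface. World frame = base frame: x ahead of the robot, y to its left, z up, the work surface at z = 0. Lengths are in mm, angles in rad, forces in N, time in s.
With the tool pointing down it reaches from about 375 to 900 mm from the base axis. Payload 3.1 kg.
Tool frame: the origin (TCP) lies on the front face of the gripper's body, between the roots of the fingers; the fingertips stand 73 mm ahead of it and the grasp point (between the pads) lies 54 mm ahead of it; z points along the fingers, y is the direction in which the jaws open and shut (so a half turn about z gives the same grasp; the last joint's range is limited). The gripper opens to 85 mm and grips with 20 to 120 N. Pads are 22 mm wide; open, the fingers measure 114 mm over their backs; the gripper's body (76 mm by 85 mm) begins 54 mm behind the grasp point. The pads swing forward as they close: fully open they stand 13 mm farther back than shut.
Start: joints at [-1.448, 0.527, 1.433, -0, 1.181, -0.178], TCP at [185.201, -596.907, 303.91] pointing down, gripper open.
Joint ranges: [-3.08, 3.08], [-0.75, 2.2], [0.22, 2.44], [-1.43, 4.57], [0, 2.65], [-2.85, 2.85]. Speed limits (rad/s): [2.79, 2.79, 3.14, 3.14, 3.14, 3.14].

## Interface

Orientations are given as a unit quaternion [w, x, y, z].
In Python, from cell import monitor, eyes, workorder gives the robot as it stands.
- The arm moves only by the tool step_arm, never from a script. Its argument "series" is one flat list of numbers, 7 for each row, row after row: the shift along the tool's x, y, z in m, then the turn, a rotation vector about the tool's x, y, z in rad, then the finger opening in m, from 0 to 0.0854. In form: [tx, ty, tz, rx, ry, rz, fingers, tx, ty, tz, rx, ry, rz, fingers, ...]. A call has 1 to 12 rows; each row is the pose to reach, as a shift and turn from the pose commanded when the call began, along the tool's axes at that moment; what a row does not reach only later rows make up. A row lasts 1/10 s, in which the tool goes at most 50 mm and 8.59 degrees, less where a joint would pass 70% of its speed; a pose out of reach is approached as far as the arm can. A call with a gripper value outside its range is refused whole. The fingers move at their own pace and stop on an object; "squeeze" is the grip in N (left out, the last holds). Time passes only in rows, so rows that repeat a pose let the fingers close. It gives the time, the measured TCP pose, the force and the opening at its end, in the units of the state.
- monitor.state(): the state, without advancing time (a new reading comes with each control period).
- eyes.camera(name): name is "scene" or "top" or "wrist"; returns a dict with "pixels" (420x560x3 uint8, red, green, blue), "depth" (420x560 float32, mm along the optical axis (not along the pixel's ray), 0 where there is no reading), "fx", "fy", "cx", "cy" (pixels), "dist_coeffs" ([k1, k2, p1, p2, k3] as OpenCV has them; the pictures are not rectified), "R" (3x3) and "t" (3): a world point X has camera coordinates R X + t; the wrist camera has in their place "hand_eye" (4x4, takes a point from camera to tool coordinates, whose origin is the TCP and whose axes are the flange's). Camera axes: x right, y down, z forward; pixel columns grow to the right and rows downward; lengths in mm; the calibration is good to about 2 mm. A picture is of the moment at which its call begins: read the wrist's pose just before it.
- workorder.close_job(): hands the job in, once; it reports no verdict.
The state is a dict: "clock": time; "joints": joint angles; "joint_vel": joint speeds; "tau": joint torques, N m; "tool_pos": TCP position; "orientation": TCP orientation; "ft_force": force on the tool from outside, world axes, zero at the start; "moment": the same for the moment, N m; "grip_width": finger opening in mm.
Only numpy, scipy, OpenCV 4.12 (cv2) and the standard library are available. Lean on these libraries where they do the work, as an engineer would, in place of code of your own. Each camera call takes 0.05 s, during which the arm holds its last target. There are 200 camera calls.

## Working session

There is one attempt and no reset: what is moved stays moved. The work goes in short steps, Python scripts to look and compute and a tool call to move; the robot and the scene stay as the last step left them, time stands still between calls to the robot, and variables do not carry over. Pictures are saved under pics/ and viewed, about 8 in all and at most 12, crops included, and the job is handed in when it is done.

Besides the shell and the picture viewer there is one more tool, called as name(argument=value, ...), one argument or row to a line, values as JSON. step_arm: Moves the arm, as the interface text tells. Its arguments: {"type":"object","properties":{"series":{"type":"array"},"squeeze":{"type":"number"}},"required":["series"]}

```bash
ls; mkdir -p pics; cat > h.py <<'E'
import numpy as np, cv2
from scipy.spatial.transform import Rotation as Ro
from cell import monitor, eyes, workorder
def cloud(name):
    """image, world points per pixel (mm)"""
    s=monitor.state(); c=eyes.camera(name)
    K=np.array([[c['fx'],0,c['cx']],[0,c['fy'],c['cy']],[0,0,1.]]); d=np.array(c['dist_coeffs'],float)
    h,w=c['depth'].shape; u,v=np.meshgrid(np.arange(w),np.arange(h))
    p=np.stack([u,v],-1).reshape(-1,1,2).astype(np.float64)
    n=cv2.undistortPoints(p,K,d).reshape(h,w,2)
    P=np.dstack([n,np.ones((h,w))])*c['depth'][...,None]
    if 'R' in c: X=(P-np.array(c['t']).ravel())@np.array(c['R'])
    else:
        H=np.array(c['hand_eye']); q=s['orientation']
        R=Ro.from_quat([q[1],q[2],q[3],q[0]]).as_matrix()
        X=(P@H[:3,:3].T+H[:3,3])@R.T+np.array(s['tool_pos'])
    X[c['depth']<=0]=np.nan
    return c['pixels'],X
def save(f,im,s=1): cv2.imwrite('pics/'+f,cv2.resize(im[...,::-1],None,fx=s,fy=s))
E
python3 - <<'E'
from h import *
s=monitor.state();print(s)
for n in('scene','top'):
    im,X=cloud(n);np.savez(n,im=im,X=X);save(n+'0.png',im,1.4)
    print(n,np.nanmin(X,(0,1)),np.nanmax(X,(0,1)),np.isnan(X[...,0]).mean())
E
```

```text
pics
{'clock': 0.0, 'joints': array([-1.44852018e+00,  5.28460790e-01,  1.43390600e+00,  5.41368595e-06,
        1.18139654e+00, -1.78495627e-01]), 'joint_vel': array([ 0.00128242,  0.0007216 ,  0.00192869, -0.00150631, -0.00037363,
        0.0014319 ]), 'tau': array([ 1.63542598e-03, -4.42345119e+01, -1.78026688e+01, -2.76941300e-04,
        8.43128830e-03,  1.10943975e-05]), 'tool_pos': array([ 185.12311578, -596.36624078,  302.93557663]), 'orientation': array([-1.08483972e-03,  9.88712910e-01,  1.49818567e-01,  3.30066718e-05]), 'ft_force': array([-0.5718726 , -0.36955801, -0.39422458]), 'moment': array([-0.00167342,  0.01765607,  0.00961355]), 'grip_width': 85.55638286268108}
scene [-1095.54297117 -2188.81774844  -767.79517436] [1562.92650113  704.92296847  593.99293042] 0.004221938775510204
top [ -280.39101603 -1640.2914756   -780.39550446] [1950.72168246 1506.63257373  961.75242172] 0.004013605442176871
```

View pics/scene0.png

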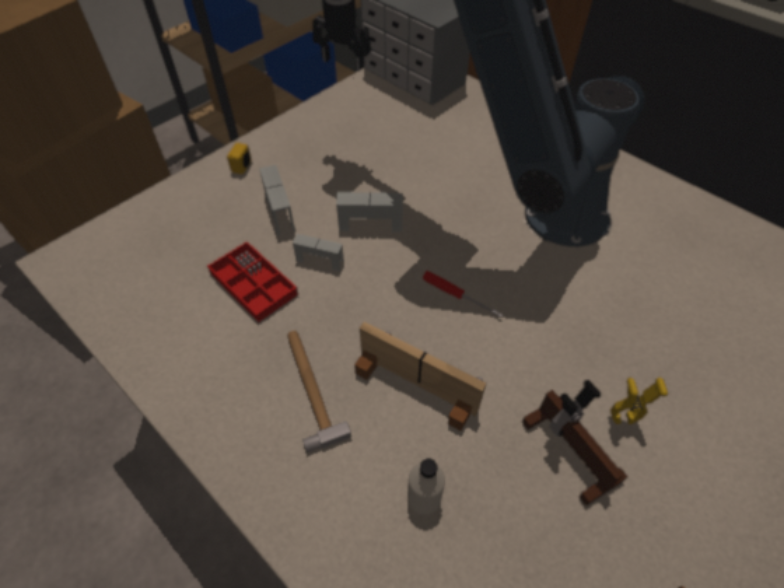

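View pics/top0.png

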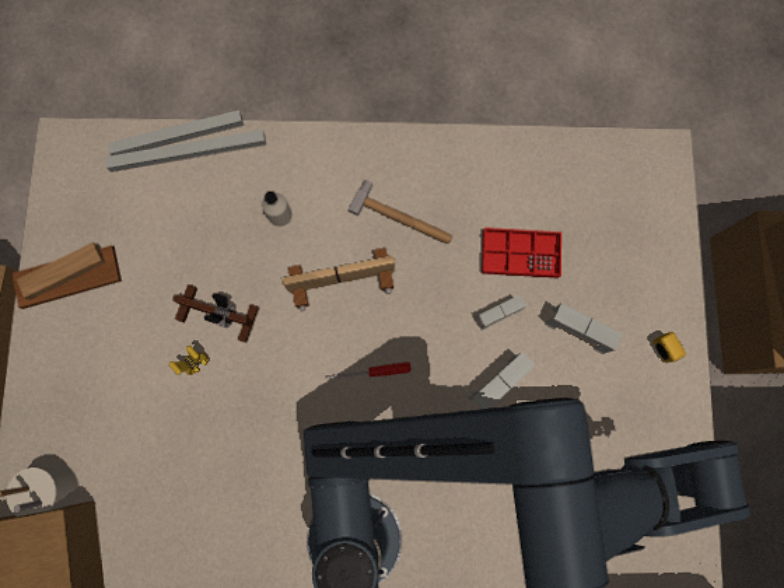

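Template candidates (view px, top image): A (500,310) short one, B (585,328), C (505,375). The yellow clamp (190,360) is a decoy, and the real clamp is at (222,310). I'll measure the sizes next.

```bash
cat > m.py <<'E'
from h import *
T=np.load('top.npz');S=np.load('scene.npz')
X=T['X'];im=T['im']
def rect(P,t):
    r=cv2.minAreaRect(P[:,:2].astype(np.float32));b=cv2.boxPoints(r)
    e=b[1]-b[0];f=b[2]-b[1];l=e if np.hypot(*e)>np.hypot(*f) else f
    print(t,len(P),'c',np.round(r[0],1),'size',np.round(r[1],1),'long-axis deg',round(np.degrees(np.arctan2(l[1],l[0]))%180,1),'z',np.round(np.percentile(P[:,2],[5,50,98]),1))
for nm,X in(('top',T['X']),('scene',S['X'])):
    m=(X[...,2]>25)&(X[...,2]<200)&(X[...,0]>250)&(X[...,0]<1000)&(abs(X[...,1])<700)
    n,L,st,_=cv2.connectedComponentsWithStats(m.astype(np.uint8))
    for i in range(1,n):
        if st[i,4]<60: continue
        P=X[L==i]; zt=np.percentile(P[:,2],97); rect(P[P[:,2]>zt-8],nm+str(np.round((st[i,:2]+st[i,2:4]/2)*1.4)))
E
python3 m.py
python3 - <<'E'
import numpy as np,cv2
S=np.load('scene.npz')['im'];T=np.load('top.npz')['im']
a=cv2.resize(S[110:205,170:300],None,fx=4,fy=4);b=cv2.resize(T[195:295,325:455],None,fx=4,fy=4)
h=max(a.shape[0],b.shape[0]);pad=lambda q:cv2.copyMakeBorder(q,0,h-q.shape[0],0,0,0)
o=np.hstack([pad(a),pad(b)]);o=cv2.resize(o,None,fx=.76,fy=.76);cv2.imwrite('pics/crop.png',o[...,::-1])
E
```

```text
top[185. 145.] 1006 c [952.6 454. ] size [ 88.  401.3] long-axis deg 101.4 z [31.1 34.  40.4]
top[400. 211.] 270 c [748.9 -89.1] size [254.4  88.5] long-axis deg 56.2 z [26.9 29.2 35.2]
top[277. 207.] 59 c [768.  203.3] size [24.3 27.5] long-axis deg 163.2 z [147.6 151.9 158.1]
top[522. 253.] 151 c [ 678.4 -392.6] size [188.  111.9] long-axis deg 87.5 z [30.5 33.  40. ]
top[ 90. 262.] 210 c [635.3 671.4] size [50.4 89.1] long-axis deg 117.9 z [51.3 54.5 60.8]
top[338. 279.] 391 c [606.6  47.6] size [ 19.9 258.8] long-axis deg 102.6 z [109.2 112.7 119.7]
top[215. 313.] 88 c [505.3 307. ] size [34.5 63.2] long-axis deg 165.3 z [162.  167.4 173.5]
top[501. 311.] 199 c [ 527.3 -335.3] size [ 30.1 110.8] long-axis deg 116.4 z [62.2 65.4 71.3]
top[585. 328.] 448 c [ 488.7 -529.5] size [157.7  44.2] long-axis deg 63.6 z [87.8 90.9 96.6]
top[188. 360.] 89 c [393.5 379.1] size [33.7 63.8] long-axis deg 130.6 z [133.3 137.3 142.2]
top[502. 380.] 449 c [ 360.4 -332.7] size [ 42.8 156.5] long-axis deg 132.4 z [88.4 91.  96.8]
top[389. 369.] 71 c [388.9 -72.1] size [20.6 89.7] long-axis deg 100.6
[... 276 characters left out ...]
axis deg 117.7 z [60.2 63.3 67.5]
scene[252. 279.] 396 c [ 679.9 -392.1] size [195.3 112.1] long-axis deg 88.0 z [27.  30.2 35.3]
scene[444. 283.] 101 c [391.8 -73.9] size [18.7 94.8] long-axis deg 95.1 z [25.2 26.6 29.7]
scene[420. 374.] 684 c [608.8  46.2] size [ 20.3 259.7] long-axis deg 103.0 z [107.5 111.3 114.9]
scene[319. 389.] 565 c [752.1 -90.1] size [257.6  85. ] long-axis deg 56.8 z [25.3 27.1 30.8]
scene[639. 398.] 148 c [394.9 378.4] size [34.7 63.4] long-axis deg 135.3 z [131.3 136.2 140.4]
scene[575. 441.] 174 c [508.8 308.1] size [33.8 63.1] long-axis deg 164.8 z [160.2 165.9 169.6]
scene[426. 484.] 136 c [768.6 204.7] size [26.8 26.4] long-axis deg 20.6 z [147.1 151.5 154.3]
```

View pics/crop.png

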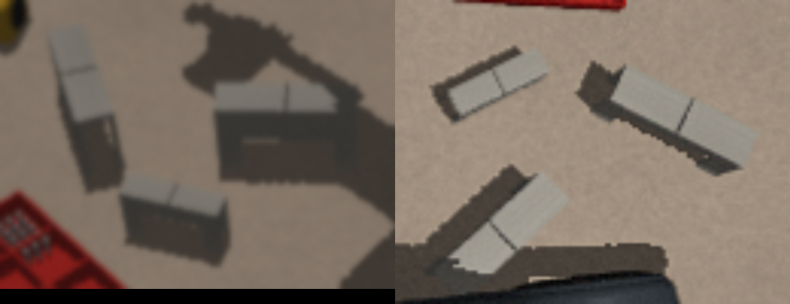

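Crop: the short template (crop px 175,220 in the scene view) measures 110x30x62, so A is the one. The other two are about 157x43x88. Next I find the plate side, the mark line and the rail.

```bash
cat > m2.py <<'E'
from h import *
T=np.load('top.npz');S=np.load('scene.npz')
X=S['X'];im=S['im']
c=np.array([529,-335.6]);a=np.radians(117);u=np.array([np.cos(a),np.sin(a)]);n=np.array([-u[1],u[0]])
q=(X[...,:2]-c);U=q@u;V=q@n
print('n',n)
for z0 in(8,16,24,32,44,52):
    m=(abs(X[...,2]-z0)<5)&(abs(U)<65)&(abs(V)<60)
    print(z0,[(k,round(float(np.median(V[m&(abs(U-k)<8)])),1)) if (m&(abs(U-k)<8)).any() else None for k in(-47,-30,-15,0,15,30,47)])
# mark on board
for nm,D in(('top',T),('scene',S)):
    X=D['X'];g=cv2.cvtColor(D['im'],cv2.COLOR_RGB2GRAY).astype(float)
    c=np.array([607.7,47]);a=np.radians(102.8);u=np.array([np.cos(a),np.sin(a)]);n=np.array([-u[1],u[0]])
    q=X[...,:2]-c;U=q@u;V=q@n
    top=(abs(X[...,2]-111)<8)&(abs(U)<125)&(abs(V)<12)
    P=X[top];print(nm,'top z',np.median(P[:,2]),'dark',end=' ')
    d=top&(g<0.6*np.median(g[top])); w=np.clip(np.median(g[top])-g,0,None)*(top&(abs(U-np.median(U[d]))<8))
    print(d.sum(),(X[d].mean(0)).round(1),'U',U[d].mean().round(1),'weighted U',((U*w)[w>0].sum()/w.sum()).round(2))
    A=np.c_[U[top],np.ones(top.sum())];s=np.linalg.lstsq(A,V[top],rcond=None)[0];print(' ang',102.8+np.degrees(s[0]),'V0',s[1])
# rail
for nm,D in(('top',T),('scene',S)):
    X=D['X'];m=(abs(X[...,2]-87)<9)&(abs(X[...,0]-510)<130)&(abs(X[...,1]-310)<130)
    P=X[m];r=cv2.minAreaRect(P[:,:2].astype(np.float32));print(nm,len(P),r)
E
python3 m2.py
```

```text
n [-0.89100652 -0.4539905 ]
8 [(-47, -16.5), (-30, -19.1), (-15, -11.7), (0, -23.4), (15, -28.8), (30, -23.3), (47, -14.8)]
16 [(-47, -14.1), (-30, 8.2), None, None, None, None, (47, -13.2)]
24 [(-47, -13.1), (-30, -18.6), None, None, None, (30, -12.8), (47, -11.5)]
32 [(-47, -13.8), (-30, -16.4), None, None, None, None, (47, -9.1)]
44 [(-47, -13.7), (-30, -15.4), (-15, -14.3), (0, -13.7), (15, -15.3), (30, -13.6), (47, -13.1)]
52 [(-47, -14.1), (-30, -14.0), (-15, -14.3), (0, -13.1), (15, -14.1), (30, -14.5), (47, -12.6)]
top top z 111.6650538083022 dark 13 [607.9  56.6 111.5] U 9.3 weighted U 5.74
 ang 102.54187601121714 V0 1.2046172393438879
scene top z 111.05136235307887 dark 97 [614.   58.2 106.5] U 9.5 weighted U 4.44
 ang 102.90105059354629 V0 -2.1285475598739096
top 291 ((493.3495788574219, 367.5732421875), (159.82247924804688, 174.40313720703125), 41.799095153808594)
scene 647 ((495.682373046875, 368.20703125), (157.65036010742188, 177.4119110107422), 40.62214660644531)
```

Depth through the opening puts the window side at +x/+y (27°), so the plate already faces the robot and the template only needs about a 14° turn. I'll move above template A for a wrist view.

```bash
cat >> h.py <<'E'
def go(x,y,z,ty):
    """tool shift (m) and rotvec from the present pose to TCP x,y,z (mm), straight down, tool-y at ty deg"""
    s=monitor.state();q=s['orientation'];R=Ro.from_quat([q[1],q[2],q[3],q[0]])
    a=np.radians(ty);Y=np.array([np.cos(a),np.sin(a),0]);Z=np.array([0,0,-1.]);G=Ro.from_matrix(np.c_[np.cross(Y,Z),Y,Z])
    d=R.inv().apply(np.array([x,y,z])-s['tool_pos'])/1e3
    print('shift',d.round(4),'turn',(R.inv()*G).as_rotvec().round(3))
E
python3 -c "
from h import *
go(528,-336,250,27)"
```

```text
shift [ 0.4046 -0.147   0.0534] turn [-1.000e-03 -2.000e-03 -1.741e+00]
```

step_arm(
  series=[0.405,-0.147,0.053,-0.001,-0.002,-1.741,0.085,0.405,-0.147,0.053,-0.001,-0.002,-1.741,0.085,0.405,-0.147,0.053,-0.001,-0.002,-1.741,0.085,0.405,-0.147,0.053,-0.001,-0.002,-1.741,0.085,0.405,-0.147,0.053,-0.001,-0.002,-1.741,0.085,0.405,-0.147,0.053,-0.001,-0.002,-1.741,0.085,0.405,-0.147,0.053,-0.001,-0.002,-1.741,0.085,0.405,-0.147,0.053,-0.001,-0.002,-1.741,0.085,0.405,-0.147,0.053,-0.001,-0.002,-1.741,0.085,0.405,-0.147,0.053,-0.001,-0.002,-1.741,0.085,0.405,-0.147,0.053,-0.001,-0.002,-1.741,0.085,0.405,-0.147,0.053,-0.001,-0.002,-1.741,0.085],
)

```text
clock: 1.3
tool_pos: [528.7, -335.7, 250.2]
orientation: [-0.0, 0.52, 0.854, -0.001]
ft_force: [-0.2, -0.3, -1.3]
grip_width: 85.3
```

step_arm(
  series=[0,0,0,0,0,0,0.085,0,0,0,0,0,0,0.085],
)

```text
clock: 1.5
tool_pos: [528.3, -336.4, 250.6]
orientation: [0.0, 0.523, 0.852, -0.001]
ft_force: [0.5, 0.1, 0.4]
grip_width: 85.1
```

```bash
cat >m3.py <<'E'
from h import *
import sys
im,X=cloud('wrist');save(sys.argv[1],im)
s=monitor.state();print(s['clock'],s['tool_pos'],s['grip_width'])
zl,zh=float(sys.argv[2]),float(sys.argv[3])
m=(X[...,2]>zl)&(X[...,2]<zh)
n,L,st,_=cv2.connectedComponentsWithStats(m.astype(np.uint8))
for i in range(1,n):
    if st[i,4]<300: continue
    P=X[L==i];r=cv2.minAreaRect(P[:,:2].astype(np.float32))
    C=P.mean(0);ev=np.linalg.eigh(np.cov(P[:,:2].T))[1][:,1]
    print(st[i],'c',np.round(r[0],1),np.round(r[1],1),'mean',C.round(1),'pca deg',np.degrees(np.arctan2(ev[1],ev[0]))%180,'rect',r[2])
E
python3 m3.py w1.png 52 75
python3 -c "
from h import *
go(528,-336,250,27)"
```

```text
1.55 [ 528.2812149  -336.49660342  250.64707492] 85.13170619214912
[  79    0   84  195 2436] c [ 376.2 -318.9] [  2.8 156.1] mean [ 374.2 -316.8   64.7] pca deg 132.79237591612997 rect 42.716739654541016
[ 266  134   37  125 4382] c [ 527.3 -336. ] [ 30.1 110.8] mean [ 525.7 -332.8   60.2] pca deg 116.75817044524311 rect 26.867877960205078
shift [ 0.0006 -0.      0.0006] turn [-0.001  0.001 -0.002]
```

```bash
python3 -c "
from h import *
go(527.3,-336,98,26.9)"
```

```text
shift [ 0.0011 -0.0005  0.1526] turn [-0.001  0.001 -0.   ]
```

step_arm(
  series=[0.001,-0.001,0.05,-0.001,0.001,0,0.085,0.001,-0.001,0.1,-0.001,0.001,0,0.07,0.001,-0.001,0.13,-0.001,0.001,0,0.06,0.001,-0.001,0.153,-0.001,0.001,0,0.06,0.001,-0.001,0.153,-0.001,0.001,0,0.04,0.001,-0.001,0.153,-0.001,0.001,0,0.02,0.001,-0.001,0.153,-0.001,0.001,0,0.02,0.001,-0.001,0.153,-0.001,0.001,0,0.02,0.001,-0.001,0.153,-0.001,0.001,0,0.02,0.001,-0.001,0.153,-0.001,0.001,0,0.02],
  squeeze=40,
)

```text
clock: 2.55
tool_pos: [527.4, -336.5, 98.7]
orientation: [0.001, 0.523, 0.853, -0.0]
ft_force: [0.9, -0.2, -1.3]
grip_width: 29.7
```

```bash
python3 -c "
from h import *
s=monitor.state();print(s['ft_force'],s['grip_width'],s['tool_pos'])
go(575,-10,200,12.8)"
```

```text
[ 0.94418916 -0.17208672 -1.32361654] 29.69878718547116 [ 527.35709631 -336.54739573   98.73939348]
shift [ 0.2692  0.1907 -0.1017] turn [0.001 0.002 0.248]
```

```bash
python3 -c "
from h import *
go(535,40,270,12.8)"
```

```text
shift [ 0.3317  0.1778 -0.1718] turn [0.001 0.002 0.248]
```

step_arm(
  series=[0,0,-0.03,0,0,0,0.02,0,0,-0.08,0.001,0.002,0,0.02,0.04,0.02,-0.12,0.001,0.002,0.05,0.02,0.08,0.04,-0.15,0.001,0.002,0.1,0.02,0.12,0.06,-0.17,0.001,0.002,0.15,0.02,0.16,0.08,-0.172,0.001,0.002,0.2,0.02,0.2,0.1,-0.172,0.001,0.002,0.248,0.02,0.24,0.125,-0.172,0.001,0.002,0.248,0.02,0.28,0.15,-0.172,0.001,0.002,0.248,0.02,0.31,0.165,-0.172,0.001,0.002,0.248,0.02,0.332,0.178,-0.172,0.001,0.002,0.248,0.02,0.332,0.178,-0.172,0.001,0.002,0.248,0.02],
)

```text
clock: 3.75
tool_pos: [534.3, 43.5, 270.0]
orientation: [-0.001, 0.622, 0.783, 0.0]
ft_force: [-0.1, -0.2, -1.6]
grip_width: 30.0
```

step_arm(
  series=[0,0,0,0,0,0,0.02,0,0,0,0,0,0,0.02,0,0,0,0,0,0,0.02],
)

```text
clock: 4.05
tool_pos: [535.1, 39.2, 269.7]
orientation: [-0.001, 0.625, 0.781, -0.0]
ft_force: [0.1, -0.3, -2.0]
grip_width: 29.2
```

```bash
python3 m3.py w2.png 103 122; python3 -c "
from h import *
print(monitor.state()['ft_force'])
im,X=cloud('wrist');np.savez('w2',im=im,X=X)"
```

```text
4.1 [535.12226752  39.16428307 269.70747614] 29.158640030542646
[ 359   39   45  262 6433] c [600.   75.8] [ 19.2 201.8] mean [596.5  88.7 108.2] pca deg 102.95863383567921 rect 12.713410377502441
[-0.3653152   0.29696995 -0.79320666]
```

View pics/w2.png

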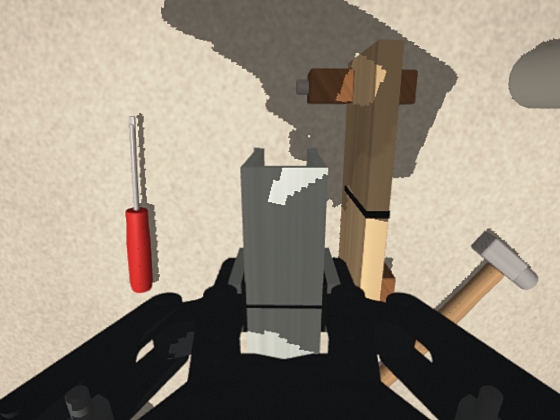

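The wrist view shows the template held squarely, its groove at (285,306), and the board's mark line on the top edge at (375,214). I'll measure both.

```bash
cat > m4.py <<'E'
from h import *
D=np.load('w2.npz');im=D['im'];X=D['X'];g=cv2.cvtColor(im,cv2.COLOR_RGB2GRAY).astype(float)
def frame(deg): a=np.radians(deg);return np.array([np.cos(a),np.sin(a)]),np.array([np.sin(a),-np.cos(a)])
def line(m,box,deg,th,t):
    u,n=frame(deg);P=X[m];U=P[:,:2]@u;V=P[:,:2]@n
    # edges: per U bin min/max V
    b=np.round(U/4);e=np.array([(4*k,V[b==k].min(),V[b==k].max()) for k in np.unique(b) if (b==k).sum()>20])
    for _ in range(2):
        f=np.polyfit(e[:,0],(e[:,1]+e[:,2])/2,1);r=(e[:,1]+e[:,2])/2-np.polyval(f,e[:,0]);e=e[abs(r)<1.5*r.std()+.1]
    ang=deg-np.degrees(np.arctan(f[0])); w=np.median(e[:,2]-e[:,1])
    x0,y0,x1,y1=box;B=np.zeros_like(m);B[y0:y1,x0:x1]=1
    d=m&B&(g<th);Um=(X[d][:,:2]@u).mean();Vm=np.polyval(f,Um)
    print(t,'width',w.round(1),'ang',ang.round(2),'z',np.median(P[:,2]).round(1),'line pt',(Um*u+Vm*n).round(1),d.sum(),'line U spread',(X[d][:,:2]@u).std().round(2))
print(g[200:228:2,376].round(),g[296:316:2,285].round())
m=(abs(X[...,2]-108.5)<5);m[:,:340]=0
line(m,(362,203,392,224),102.9,45,'board')
m=(abs(X[...,2]-232)<7);print(np.nanmedian(X[200:300,270:300,2]))
line(m,(255,298,315,314),102.8,55,'templ')
E
python3 m4.py
```

```text
[ 96.  96.  96.  96.  98.  98.  10.  13.  12.  46. 212. 203. 204. 204.] [95. 95. 95. 95. 85. 13. 69. 95. 94. 94.]
board width 17.8 ang 102.77 z 108.4 line pt [605.1  53.2] 171 line U spread 1.62
231.86769095738669
templ width 30.1 ang 102.88 z 231.9 line pt [534.3  39.7] 195 line U spread 0.61
```

```bash
python3 -c "
from h import *
go(605.9,52.7,225,12.8)"
```

```text
shift [-0.0025  0.0721  0.0446] turn [-0.001 -0.001 -0.002]
```

step_arm(
  series=[-0.001,0.025,0,-0.001,-0.001,-0.002,0.02,-0.0025,0.05,0.01,-0.001,-0.001,-0.002,0.02,-0.0025,0.072,0.03,-0.001,-0.001,-0.002,0.02,-0.0025,0.072,0.045,-0.001,-0.001,-0.002,0.02,-0.0025,0.072,0.045,-0.001,-0.001,-0.002,0.02,-0.0025,0.072,0.045,-0.001,-0.001,-0.002,0.02],
)

```text
clock: 4.75
tool_pos: [605.4, 53.4, 224.3]
orientation: [-0.001, 0.624, 0.782, -0.0]
ft_force: [-0.4, 0.9, -1.9]
grip_width: 29.8
```

```bash
python3 m3.py w3.png 100 118; python3 -c "
from h import *
go(605.9,52.7,151,12.8)"
```

```text
4.8 [605.65806466  53.39510892 225.03749518] 29.753487958573285
[ 269   16   34  150 4838] c [586.8 134.9] [18.3 80.6] mean [586.4 136.6 108.3] pca deg 102.67794914733898 rect 12.621761322021484
shift [-0.0007  0.0001  0.074 ] turn [ 0.    -0.     0.001]
```

View pics/w3.png

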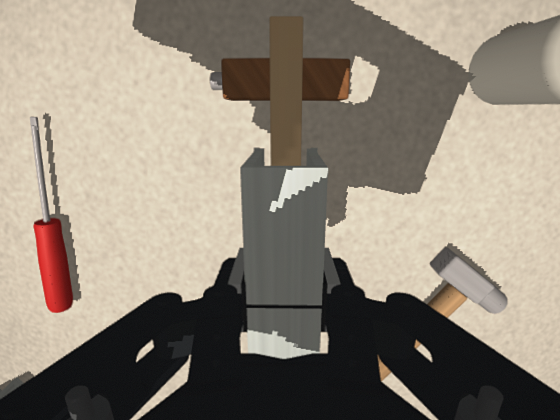

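The board (px 270–302) lies centred between the template's prongs, so I descend.

step_arm(
  series=[-0.001,0,0.015,0,0,0.001,0.02,-0.001,0,0.03,0,0,0.001,0.02,-0.001,0,0.045,0,0,0.001,0.02,-0.001,0,0.058,0,0,0.001,0.02,-0.001,0,0.066,0,0,0.001,0.02,-0.001,0,0.071,0,0,0.001,0.02,-0.001,0,0.074,0,0,0.001,0.02,-0.001,0,0.074,0,0,0.001,0.02],
)

```text
clock: 5.6
tool_pos: [606.3, 52.9, 150.9]
orientation: [0.0, 0.624, 0.782, 0.0]
ft_force: [-0.3, 0.1, -1.4]
grip_width: 29.4
```

step_arm(
  series=[0,0,0.0005,0,0,0,0.02,0,0,0.001,0,0,0,0.02,0,0,0.0015,0,0,0,0.02],
)

```text
clock: 5.9
tool_pos: [606.3, 52.9, 150.4]
orientation: [0.001, 0.624, 0.782, 0.0]
ft_force: [-1.9, -0.2, 8.5]
grip_width: 29.7
```

step_arm(
  series=[0,0,0,0,0,0,0.04,0,0,0,0,0,0,0.05,0,0,0,0,0,0,0.06,0,0,0,0,0,0,0.06,0,0,-0.02,0,0,0,0.06,0,0,-0.06,0,0,0,0.07,0,0,-0.1,0,0,0,0.085,0,0,-0.12,0,0,0,0.085,0,0,-0.12,0,0,0,0.085,0,0,-0.12,0,0,0,0.085],
)

```text
clock: 6.9
tool_pos: [605.6, 52.9, 269.0]
orientation: [-0.0, 0.624, 0.782, 0.0]
ft_force: [-0.1, 0.1, -0.3]
grip_width: 84.7
```

```bash
python3 m3.py w4.png 106 122; cat > m5.py <<'E'
from h import *
im,X=cloud('wrist');np.savez('w5',im=im,X=X);g=cv2.cvtColor(im,cv2.COLOR_RGB2GRAY).astype(float)
a=np.radians(102.77);u=np.array([np.cos(a),np.sin(a)]);n=np.array([np.sin(a),-np.cos(a)])
Q=X[...,:2]-np.array([605.1,53.2]);U=Q@u;V=Q@n
t=(abs(U)<70)&(abs(V)<18)&(X[...,2]>108)&(X[...,2]<120)
d=t&(g<40)&(abs(U)<15);print('groove U,V',U[d].mean(),V[d].mean(),d.sum())
for k in(-48,-25,-10,10,25,48): 
    q=t&(abs(U-k)<5);print(k,np.nanmedian(X[q][:,2]).round(1),(V[q].min().round(1),V[q].max().round(1)) if q.any() else '')
print('board z',np.nanmedian(X[(abs(V)<6)&(abs(U-80)<15)][:,2]))
E
python3 m5.py
```

```text
6.95 [605.10783877  52.98119022 267.95887572] 85.11777118095289
[ 525   30   35   60 1521] c [759.6 202.5] [26.8 40.6] mean [756.4 201.6 112.4] pca deg 113.20766063210354 rect 24.965227127075195
[ 264   34   42  321 9935] c [606.7  47.5] [ 30.1 260. ] mean [602.7  64.8 110.6] pca deg 102.8277049696756 rect 12.857211112976074
groove U,V nan nan 0
-48 112.5 (np.float64(-14.3), np.float64(15.3))
-25 112.5 (np.float64(-14.7), np.float64(14.8))
-10 112.4 (np.float64(-14.5), np.float64(15.3))
10 112.4 (np.float64(-14.3), np.float64(14.9))
25 112.4 (np.float64(-14.8), np.float64(15.2))
48 112.4 (np.float64(-14.5), np.float64(14.7))
board z 108.38921595660375m5.py:6: RuntimeWarning: Mean of empty slice.
  d=t&(g<40)&(abs(U)<15);print('groove U,V',U[d].mean(),V[d].mean(),d.sum())
  ret = ret.dtype.type(ret / rcount)
```

View pics/w4.png

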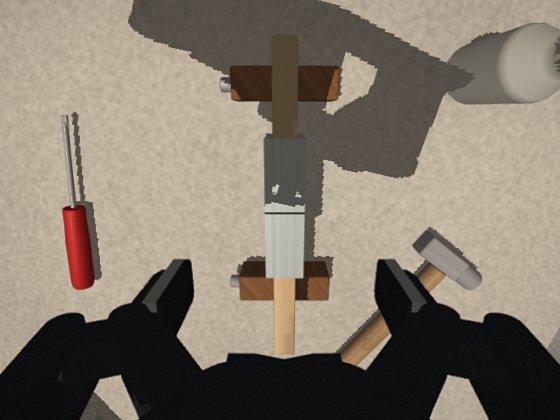

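The template sits level with its top 4.0 mm above the board edge, which is the given bridge thickness; the groove is at (285,213). Next I check its middle and set up the approach to the clamp.

```bash
python3 - <<'E'
from h import *
D=np.load('w5.npz');X=D['X'];im=D['im']
a=np.radians(102.77);u=np.array([np.cos(a),np.sin(a)]);n=np.array([np.sin(a),-np.cos(a)])
Q=X[...,:2]-np.array([605.1,53.2]);U=Q@u;V=Q@n
t=((V>10.5)&(V<14)|(V<-10.5)&(V>-14))&(abs(X[...,2]-112.4)<3)&(abs(U)<80);print('templ ends U',U[t].min(),U[t].max(),(U[t].min()+U[t].max())/2)
t=(abs(V)<6)&(abs(X[...,2]-108.4)<8);print('board ends U',U[t].min(),U[t].max())
t=(abs(V)<12)&(abs(X[...,2]-112.4)<3)&(abs(U)<15);g=im.mean(2);g0=g[t];k=[(j,round(np.median(g[t&(abs(U-j)<.5)]))) for j in range(-6,7)];print(k)
go(508,308,290,-15)
E
```

```text
templ ends U -55.95081571164408 55.21562608503075 -0.3675948133066669
board ends U -136.2637500651576 124.27074916812356
[(-6, 184), (-5, 185), (-4, 185), (-3, 186), (-2, 189), (-1, 174), (0, 55), (1, 72), (2, 190), (3, 186), (4, 186), (5, 188), (6, 188)]
shift [ 0.2702 -0.038  -0.0221] turn [-0.003 -0.     0.486]
```

step_arm(
  series=[0.04,-0.006,-0.022,0,0,0.08,0.085,0.08,-0.011,-0.022,0,0,0.16,0.085,0.12,-0.017,-0.022,-0.001,0,0.24,0.085,0.16,-0.023,-0.022,-0.002,0,0.32,0.085,0.2,-0.028,-0.022,-0.002,0,0.4,0.085,0.24,-0.034,-0.022,-0.003,0,0.46,0.085,0.27,-0.038,-0.022,-0.003,0,0.486,0.085,0.27,-0.038,-0.022,-0.003,0,0.486,0.085,0.27,-0.038,-0.022,-0.003,0,0.486,0.085],
)

```text
clock: 7.9
tool_pos: [508.1, 308.0, 289.5]
orientation: [0.001, 0.793, 0.61, -0.0]
ft_force: [-0.4, -0.8, -0.3]
grip_width: 85.0
```

```bash
python3 m3.py w6.png 150 180; python3 m3.py w6b.png 70 95
```

```text
7.95 [508.66943372 307.21805496 289.79305671] 84.88379567863181
[ 233  196   24   51 1034] c [482.1 317.3] [34.8 15. ] mean [483.  318.5 161.9] pca deg 74.47723044686285 rect 73.65364074707031
[ 305  198   25   51 1023] c [529.3 303.4] [34.9 14.7] mean [529.2 304.8 162. ] pca deg 73.00787217496719 rect 74.0824203491211
8.0 [509.06212176 306.76376483 290.08607845] 84.80653483949663
[ 272   43   23  140 2604] c [525.  375.3] [114.2  16.2] mean [526.  378.8  83.4] pca deg 73.5471383447227 rect 73.60736083984375
[115 129  48  36 825] c [398.2 379.6] [32.2 36.8] mean [393.6 385.   79.2] pca deg 3.936578667782726 rect 64.7057876586914
[ 525  195   35   62 1172] c [750.  212.1] [58.  26.3] mean [745.1 217.   83.4] pca deg 67.51449553831685 rect 70.94331359863281
[271 216  18  33 537] c [495.1 273.8] [32.4 16. ] mean [494.8 273.5  83.4] pca deg 72.20065212796595 rect 74.35087585449219
```

View pics/w6.png

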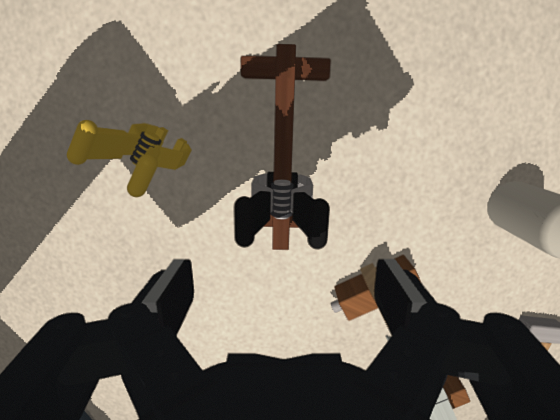

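The wrist view shows the steel clamp with black bars at (244,222) and (317,222) on the rail; the yellow look-alike at (130,155) stays clear of the work. I'll check the clamp's mid-plane by height bands.

```bash
python3 - <<'E'
from h import *
print(np.round(eyes.camera('wrist')['hand_eye'],2))
im,X=cloud('wrist');a=np.radians(73.6);u=np.array([np.cos(a),np.sin(a)]);n=np.array([np.sin(a),-np.cos(a)])
Q=X[...,:2]-np.array([505.7,310.35]);U=Q@u;V=Q@n
m0=(abs(U)<40)&(abs(V)<45)
for z in range(75,175,8):
    m=m0&(abs(X[...,2]-z)<4)&((abs(V)>9)|(z>95))
    if m.sum()>15: print(z,m.sum(),'U',np.percentile(U[m],[2,98]).round(1),'V',np.percentile(V[m],[2,98]).round(1))
go(505.7,310.35,213,-16.4)
E
```

```text
[[  0.    -0.96  -0.29  73.6 ]
 [  1.     0.     0.    -0.98]
 [ -0.    -0.29   0.96 -68.4 ]
 [  0.     0.     0.     1.  ]]
75 31 U [-3.6  9.4] V [-27.9  28.5]
83 129 U [-1.8  9.3] V [-27.7  27.8]
91 84 U [3.2 9.4] V [-22.4  22.2]
99 262 U [-16.1  15.3] V [-15.6  16. ]
107 612 U [-15.   14.3] V [-9.2  9.1]
123 242 U [-11.4  11.4] V [-17.7  18. ]
131 269 U [-11.6  11.5] V [-19.7  19.3]
139 282 U [-11.1  11.4] V [-21.1  21.2]
147 293 U [-12.   11.3] V [-18.7  19. ]
155 180 U [-12.8  17.1] V [-31.6  30.9]
163 1840 U [-15.6  16. ] V [-30.7  30.8]
shift [ 0.0028 -0.0048  0.0776] turn [ 0.002 -0.     0.023]
```

step_arm(
  series=[0.003,-0.005,0.01,0.002,0,0.023,0.085,0.003,-0.005,0.04,0.002,0,0.023,0.085,0.003,-0.005,0.065,0.002,0,0.023,0.085,0.003,-0.005,0.079,0.002,0,0.023,0.085,0.003,-0.005,0.079,0.002,0,0.023,0.085,0.003,-0.005,0.079,0.002,0,0.023,0.075,0.003,-0.005,0.079,0.002,0,0.023,0.068,0.003,-0.005,0.079,0.002,0,0.023,0.064,0.003,-0.005,0.079,0.002,0,0.023,0.062,0.003,-0.005,0.079,0.002,0,0.023,0.06],
  squeeze=50,
)

```text
clock: 9.1
tool_pos: [506.6, 312.4, 215.2]
orientation: [0.001, 0.8, 0.6, 0.003]
ft_force: [-1.0, -1.2, 9.2]
grip_width: 60.1
```

step_arm(
  series=[0,0,0,0,0,0,0.06,0,0,0,0,0,0,0.06],
)

```text
clock: 9.3
tool_pos: [506.5, 312.4, 215.2]
orientation: [0.001, 0.8, 0.6, 0.003]
ft_force: [-0.4, -1.2, 9.3]
grip_width: 60.6
```

```bash
python3 -c "
from h import *
s=monitor.state();print(s['tool_pos'],s['ft_force'],s['moment'],s['grip_width'],s['joint_vel'].round(3))
im,X=cloud('wrist');save('w7.png',im)
go(505.7,310.35,211,-16.4)"
```

```text
[506.52245078 312.43438182 215.17322144] [-0.41208967 -1.24844213  9.27684348] [-0.1117374   0.07607789  0.03187888] 60.55116986300233 [ 0.001 -0.001  0.001 -0.     0.002 -0.001]
shift [-0.0022 -0.0002  0.0042] turn [ 0.006 -0.004  0.002]
```

View pics/w7.png

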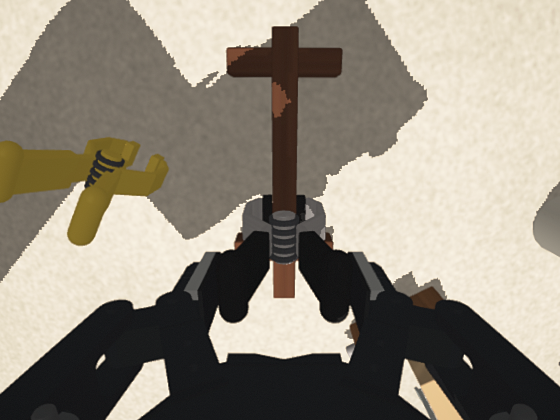

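The pads hold both bars squarely; the closing swing pushes the clamp down with about 9 N. I'll raise the arm while closing to cancel that.

step_arm(
  series=[0,0,-0.004,0,0,0,0.058,0,0,-0.006,0,0,0,0.054,0,0,-0.007,0,0,0,0.05,0,0,-0.007,0,0,0,0.05],
)

```text
clock: 9.75
tool_pos: [505.1, 312.0, 219.5]
orientation: [0.0, 0.8, 0.6, 0.001]
ft_force: [-0.7, 0.2, 3.6]
grip_width: 50.3
```

step_arm(
  series=[0,0,-0.002,0,0,0,0.046,0,0,-0.004,0,0,0,0.042,0,0,-0.006,0,0,0,0.038,0,0,-0.006,0,0,0,0.036,0,0,-0.006,0,0,0,0.036],
)

```text
clock: 10.25
tool_pos: [504.9, 311.8, 224.7]
orientation: [-0.0, 0.8, 0.6, 0.0]
ft_force: [0.3, -0.4, -1.3]
grip_width: 36.0
```

step_arm(
  series=[0,0,-0.01,0,0,0,0.036,0,0,-0.03,0,0,0,0.036,0,0,-0.055,0,0,0,0.036,0,0,-0.08,0,0,0,0.036,0,0,-0.105,0,0,0,0.036,0,0,-0.12,0,0,0,0.036,0,0,-0.12,0,0,0,0.036,0,0,-0.12,0,0,0,0.036],
)

```text
clock: 11.05
tool_pos: [504.6, 311.7, 345.2]
orientation: [0.0, 0.8, 0.6, 0.001]
ft_force: [0.1, -1.0, -1.4]
grip_width: 36.2
```

```bash
cat > m6.py <<'E'
from h import *
import sys
im,X=cloud('wrist');save(sys.argv[1],im);s=monitor.state()
q=s['orientation'];R=Ro.from_quat([q[1],q[2],q[3],q[0]]).as_matrix()
L=(X-s['tool_pos'])@R   # tool coords
print(s['clock'],s['tool_pos'],s['ft_force'],s['grip_width'])
for z in range(40,135,8):
    m=(abs(L[...,2]-z)<4)&(abs(L[...,0])<40)&(abs(L[...,1])<13)
    if m.sum()>15: print(z,m.sum(),'x',np.percentile(L[m][:,0],[2,98]).round(1),'y',np.percentile(L[m][:,1],[2,98]).round(1))
for z in range(110,190,10):
    m=(abs(L[...,2]-z)<5)&(abs(L[...,0])<40)&(abs(L[...,1])<50)&(X[...,2]>15)
    if m.sum()>15: print('jaw',z,m.sum(),'x',np.percentile(L[m][:,0],[2,98]).round(1),'y',np.percentile(L[m][:,1],[2,98]).round(1))
E
python3 m6.py w8.png;python3 -c "
from h import *
go(605,54,350,12.8)"
```

```text
11.1 [504.33212746 311.5720297  344.37881487] [-0.49648444  0.0994509  -1.48136163] 36.02352735493862
56 2386 x [-16.   14.8] y [-12.7  12.7]
64 179 x [-12.7  15.6] y [-12.6  12.6]
72 62 x [ 6. 10.] y [-9.3  8.1]
80 268 x [-11.3  10. ] y [-12.5  12.4]
88 281 x [-11.2   9.9] y [-12.6  12.5]
96 227 x [-11.7   9.8] y [-12.4  12.3]
104 64 x [-0.5  9.8] y [-12.3  11.9]
112 133 x [-15.4  10.7] y [-11.9   9.6]
120 812 x [-16.2  13.4] y [-10.8  11.9]
128 105 x [ 4.7 13.6] y [-10.6  11.4]
jaw 110 62 x [-8.8  7.7] y [-12.    9.9]
jaw 120 1099 x [-15.9  13.3] y [-18.7  16.1]
jaw 130 873 x [-11.5  13.4] y [-29.6  26.4]
jaw 140 310 x [-11.5   7.3] y [-34.3  31.3]
jaw 150 93 x [-10.5   7.5] y [-37.1  33.9]
jaw 160 81 x [-9.8  7.4] y [-39.3  36. ]
jaw 170 134 x [-3.5  7.3] y [-38.3  34.7]
jaw 180 527 x [-7.5  8.1] y [-32.1  29.2]
shift [-0.2189  0.169  -0.0057] turn [-0.    -0.    -0.508]
```

View pics/w8.png

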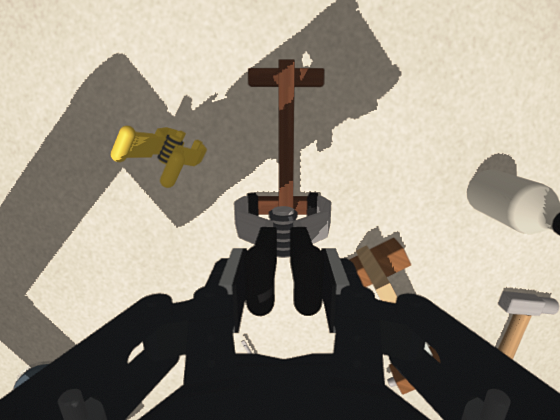

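The clamp hangs upright, open (36 mm over the ends), and central in the hand to about 1.5 mm. I move it over the template.

```bash
python3 -c "
from h import *
go(604.4,54.1,345,12.8)"
```

```text
shift [-0.2189  0.1684 -0.0007] turn [-0.    -0.    -0.508]
```

step_arm(
  series=[-0.015,0.011,-0.003,0,0,-0.04,0.036,-0.045,0.035,-0.005,0,0,-0.1,0.036,-0.08,0.062,-0.005,0,0,-0.18,0.036,-0.115,0.088,-0.005,0,0,-0.26,0.036,-0.15,0.115,-0.005,0,0,-0.34,0.036,-0.18,0.138,-0.004,0,0,-0.42,0.036,-0.205,0.158,-0.002,0,0,-0.48,0.036,-0.219,0.168,-0.001,0,0,-0.508,0.036,-0.219,0.168,-0.001,0,0,-0.508,0.036,-0.219,0.168,-0.001,0,0,-0.508,0.036,-0.219,0.168,-0.001,0,0,-0.508,0.036],
)

```text
clock: 12.2
tool_pos: [603.8, 55.6, 345.4]
orientation: [-0.001, 0.624, 0.782, 0.0]
ft_force: [-0.2, 0.6, -1.4]
grip_width: 36.0
```

```bash
python3 m6.py w9.png|tail -9; python3 -c "
from h import *
go(604.4,54.1,260,12.8)
im,X=cloud('wrist')
a=np.radians(102.77);u=np.array([np.cos(a),np.sin(a)]);n=np.array([np.sin(a),-np.cos(a)])
Q=X[...,:2]-np.array([605.1,53.2]);U=Q@u;V=Q@n
t=(abs(U)<140)&(abs(V)<20)&(X[...,2]>106)&(X[...,2]<118)
for k in(35,45,50,80,100):
    q=t&(abs(U-k)<4)
    if q.any(): print(k,np.median(X[q][:,2]),V[q].min(),V[q].max())
"
```

```text
128 119 x [ 4.9 13.7] y [-11.1  12.2]
jaw 110 47 x [6.4 7.7] y [-12.4   9.6]
jaw 120 1022 x [-15.8  13.4] y [-18.2  13.6]
jaw 130 876 x [-11.4  13.4] y [-29.   24.9]
jaw 140 393 x [-11.7   7.5] y [-34.4  30.5]
jaw 150 93 x [-10.1   7.4] y [-37.3  33.1]
jaw 160 85 x [-9.8  7.4] y [-39.8  35.3]
jaw 170 114 x [-9.1  7.3] y [-39.4  35. ]
jaw 180 553 x [-7.5  8.2] y [-33.1  28.7]
shift [-0.0018  0.0001  0.0857] turn [ 0.    -0.001  0.001]
35 112.37273482197155 -14.484899769663036 14.433765601438783
45 112.41184069182532 -14.347902375555629 15.21483102150464
50 112.41524567251426 -14.308969841537566 15.135964805047534
80 108.57658595653842 -8.605663279839437 8.265901934419855
100 108.28889588985953 -8.538943457967823 9.022678144966285
```

View pics/w9.png

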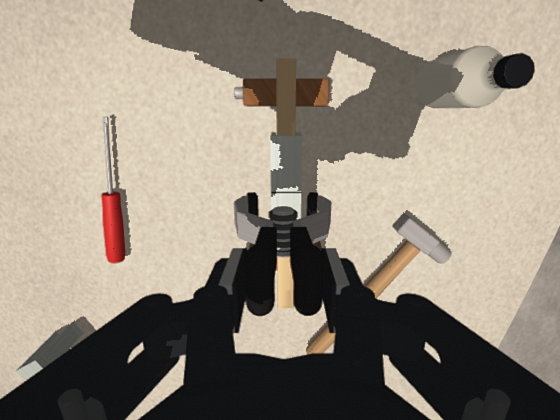

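Template and board are centred between the open jaws (px 252–318 against the template at 271–302). I lower it, slowly at the end.

step_arm(
  series=[-0.002,0,0.012,0,0,0,0.036,-0.002,0,0.024,0,0,0,0.036,-0.002,0,0.034,0,0,0,0.036,-0.002,0,0.044,0,0,0,0.036,-0.002,0,0.054,0,0,0,0.036,-0.002,0,0.064,0,0,0,0.036,-0.002,0,0.073,0,0,0,0.036,-0.002,0,0.08,0,0,0,0.036,-0.002,0,0.085,0,0,0,0.036,-0.002,0,0.085,0,0,0,0.036],
)

```text
clock: 13.3
tool_pos: [604.8, 52.5, 260.3]
orientation: [-0.0, 0.624, 0.781, 0.0]
ft_force: [0.1, 0.7, -1.3]
grip_width: 36.3
```

step_arm(
  series=[0,0,0.003,0,0,0,0.036,0,0,0.006,0,0,0,0.036,0,0,0.008,0,0,0,0.036,0,0,0.009,0,0,0,0.036],
)

```text
clock: 13.7
tool_pos: [605.4, 52.4, 252.8]
orientation: [0.001, 0.624, 0.781, 0.001]
ft_force: [-1.6, 0.1, 6.7]
grip_width: 36.4
```

Seat contact at the expected height. I open gradually while lowering, to reverse the finger swing.

step_arm(
  series=[0,0,0.001,0,0,0,0.039,0,0,0.003,0,0,0,0.043,0,0,0.0045,0,0,0,0.047,0,0,0.0055,0,0,0,0.05,0,0,0.0055,0,0,0,0.05],
)

```text
clock: 14.2
tool_pos: [606.4, 52.3, 248.4]
orientation: [0.002, 0.624, 0.781, 0.002]
ft_force: [-0.6, -0.5, 7.5]
grip_width: 50.1
```

step_arm(
  series=[0,0,0.001,0,0,0,0.053,0,0,0.002,0,0,0,0.056,0,0,0.003,0,0,0,0.06,0,0,0.003,0,0,0,0.065,0,0,0.003,0,0,0,0.075,0,0,0.003,0,0,0,0.085,0,0,0.003,0,0,0,0.085],
)

```text
clock: 14.9
tool_pos: [605.1, 52.6, 243.3]
orientation: [0.0, 0.624, 0.781, 0.0]
ft_force: [1.5, 0.8, 0.0]
grip_width: 85.2
```

```bash
python3 -c "
from h import *
s=monitor.state();print(s['tool_pos'],s['ft_force'],s['grip_width'])
im,X=cloud('wrist');save('w10.png',im)
go(604.4,53,360,12.8)"
```

```text
[605.05193105  52.58047372 243.30718088] [1.48672227 0.80890501 0.0460965 ] 85.18158167717674
shift [ 0.0007 -0.0005 -0.1166] turn [ 0.001 -0.001 -0.   ]
```

View pics/w10.png

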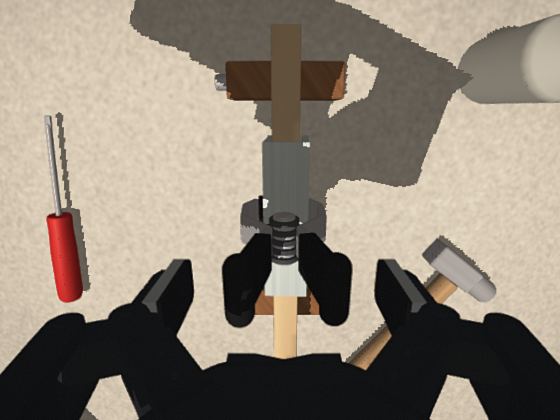

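The fingers are clear of the clamp, which stands on its own. I retract straight up and check it with the wrist, scene and top cameras.

step_arm(
  series=[0,0,-0.02,0,0,0,0.085,0,0,-0.05,0,0,0,0.085,0,0,-0.09,0,0,0,0.085,0,0,-0.117,0,0,0,0.085,0,0,-0.117,0,0,0,0.085,0,0,-0.117,0,0,0,0.085,0,0,-0.117,0,0,0,0.085],
)

```text
clock: 15.65
tool_pos: [604.2, 52.5, 359.0]
orientation: [-0.001, 0.624, 0.781, -0.0]
ft_force: [-0.1, -0.7, -1.0]
grip_width: 85.1
```

```bash
cat > m7.py <<'E'
from h import *
a=np.radians(102.77);u=np.array([np.cos(a),np.sin(a)]);n=np.array([np.sin(a),-np.cos(a)])
for nm in('wrist','scene'):
    im,X=cloud(nm);save('fin_'+nm+'.png',im,1 if nm=='wrist' else 1.4)
    Q=X[...,:2]-np.array([605.1,53.2]);U=Q@u;V=Q@n
    t=((V>10.5)&(V<14)|(V<-10.5)&(V>-14))&(abs(X[...,2]-112.4)<3)&(abs(U)<80);print(nm,'templ z',np.median(X[t][:,2]).round(1),'U',U[t].min().round(1),U[t].max().round(1))
    print(' board z',np.nanmedian(X[(abs(V)<6)&(abs(U-85)<15)][:,2]).round(1))
    for z in range(60,200,8):
        m=(abs(X[...,2]-z)<4)&(abs(U)<28)&(abs(V)<50)
        if m.sum()>15: print(z,m.sum(),'U',np.percentile(U[m],[2,98]).round(1),'V',np.percentile(V[m],[2,98]).round(1))
print(monitor.state()['clock'])
E
python3 m7.py
```

```text
wrist templ z 112.7 U -55.3 55.3
 board z 108.4
68 58 U [-4.3  6.9] V [-25.8  20.2]
76 102 U [-4.4  5.9] V [-27.8  24.1]
108 165 U [-20.1  27.5] V [-30.8  27.2]
116 618 U [-27.   27.7] V [-27.4  24.7]
124 98 U [-8.7 12.3] V [-22.9  20.2]
132 463 U [-18.8  12. ] V [-11.1   8.8]
140 88 U [-16.3   9.3] V [-11.5   7.9]
148 68 U [-14.9   8.5] V [-15.9  15.5]
156 155 U [-14.    8.6] V [-17.5  16.1]
164 169 U [-14.3   8.6] V [-18.1  18.5]
172 153 U [-14.2   8.6] V [-15.9  16.5]
180 131 U [-13.8   8.4] V [-14.8  15.4]
188 298 U [-18.6  14.3] V [-27.8  28.6]
196 1106 U [-18.3  12.4] V [-26.6  26.9]
scene templ z 114.3 U -59.0 78.1
 board z 111.7
68 19 U [-27.1  26.4] V [ 8.9 21.7]
76 22 U [-15.   24.8] V [ 8.9 22.4]
92 19 U [-19.6  23.6] V [15.6 32. ]
100 38 U [-22.8  27.2] V [-26.9  30.1]
108 32 U [-25.4  25.9] V [-25.1  29.7]
116 145 U [-26.6  27.4] V [-14.5  28.4]
124 37 U [-16.8   7.5] V [-18.1  24.7]
132 37 U [-15.   10.6] V [-9.1 19.2]
140 25 U [-12.2   9.4] V [-9.6 14.3]
156 27 U [-14.9   7. ] V [-12.3  19.8]
164 36 U [-16.3   7.1] V [-12.7  21.9]
172 32 U [-15.1   7.1] V [-15.4  23.7]
180 27 U [-15.5   7.1] V [-15.9  25. ]
188 29 U [-15.3  10.9] V [-18.   30.1]
196 134 U [-20.6  12. ] V [-24.8  30.6]
15.75
```

View pics/fin_scene.png

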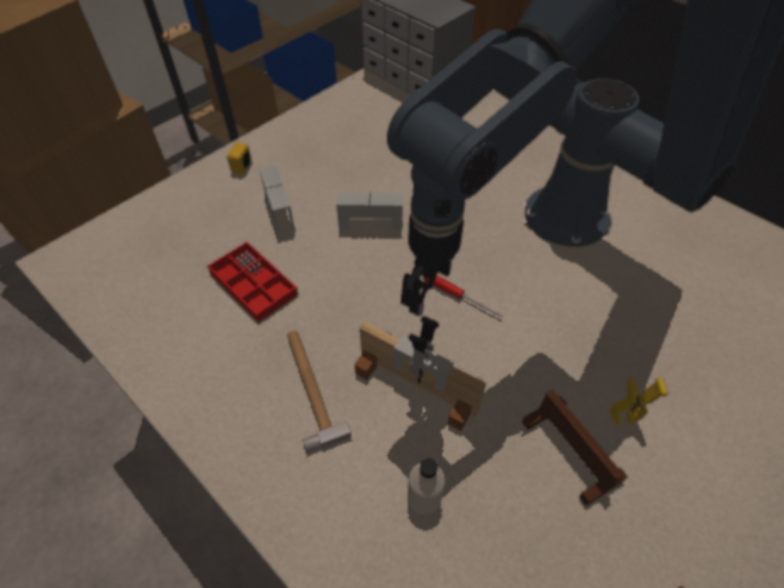

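The scene view shows the clamp standing on the template at the middle (427,345), the rail empty, and the bystanders where they were. I compare the bar height with what it was on the rail, then hand in.

```bash
python3 - <<'E'
from h import *
im,X=cloud('wrist');a=np.radians(102.77);u=np.array([np.cos(a),np.sin(a)]);n=np.array([np.sin(a),-np.cos(a)])
Q=X[...,:2]-np.array([605.1,53.2]);U=Q@u;V=Q@n
m=(X[...,2]>183)&(X[...,2]<210)&(abs(U)<28)&(abs(V)<45)
for s in(-1,1):
    P=X[m&(s*V>8)];print('bar',s,P.mean(0).round(1),np.percentile(P[:,2],98).round(1),'U',U[m&(s*V>8)].mean().round(1))
z=np.median(X[m][:,2]);print('est clamp origin in mark z',round(99+np.mean(X[m][:,2])-162+1.6-1.6-110,1))
im,X=cloud('top');np.savez('top2',X=X,im=im)
D=np.load('top.npz')['X'];
for t,x,y in(('hammer',750,-90),('glue',768,204),('bit',679,-392),('driver',390,-73)):
    f=lambda A:np.nanmean(A[(abs(A[...,0]-x)<(130))&(abs(A[...,1]-y)<110)&(A[...,2]>22)&(A[...,2]<165)&((A[...,0]>660)|(t=='driver'))&((A[...,0]<480)|(t!='driver'))],0).round(1)
    print(t,f(D),f(X))
E
```

```text
bar -1 [585.2  47.  193.9] 196.7 U -1.6
bar 1 [626.4  56.2 192.9] 195.6 U -1.8
est clamp origin in mark z 20.4
hammer [764.1 -72.1  28.5] [764.  -72.3  28.5]
glue [757.3 197.6 100.6] [760.  212.1 126.3]
bit [ 702.2 -394.6   29.4] [ 701.8 -395.4   29.1]
driver [388.7 -71.2  27.1] [389.  -73.   26.6]
```

```bash
python3 -c "
from h import *
print(workorder.close_job());s=monitor.state();print(s['clock'],s['ft_force'])"
```

```text
the job is handed in; nothing more can be done
None
the job is handed in; nothing more can be done
```

The template is hooked over the board at the line, the clamp is clipped over its middle, and the job was handed in at about 16 s. No verdict came back.

**Template:** I used the 110 x 30 x 62 mm one and turned it about 14° onto the board. The plate faces the robot. My last checks put its top level at about 4 mm above the board edge, and its middle within about 0.5 mm of the line.

**Clamp:** I squeezed it open to 36 mm, lifted it off the rail, lowered it over the template until it made contact, and let it go. It stands upright on its own, about 2–3 mm off the middle along the board. Its origin is about 20 mm above the board's top edge, inside the 12–28 mm allowed. I could not measure the jaw force directly; the handle bars' height and spacing fit a closed, seated clamp.

**Bystanders:** The hammer, screwdriver and bit case measured unmoved, to within 2 mm. The last top-camera check of the glue bottle disagreed by about 15 mm, with a 26 mm height jump. I put this down to the arm being in that view. The scene camera shows the bottle at the same pixel position as before, and nothing was moved near it.

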